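# Close a sprung flow cell on its dowels

## Task

Draw the tall plate with the two holes (the front half of a flow cell) straight up out of its rack, keeping it upright, and push it level onto the two dowels of the U-shaped back half on the clamp stand until the faces meet flush. Then press on until the sprung back half has gone back about half of its 15 mm travel, and finish while still gripping the plate and holding the pair pressed like that. Leave the two low blank plates in the rack and the small carton and vial where they are.

Things in the scene. Friction and masses are not known exactly. Their poses are not given: they have to be found in the camera images.
- rack: Fixed grey rack 150 (x) x 162 (y) x 60 mm high with three upright slots across x, at x = -50, 0 and +50 mm. Origin: centre of its underside; z up. A plate's thickness lies along x; its side edges run in 10.5 mm wide grooves at y = +-56 to +-67 mm. Slot floor 12 mm, groove tops 58 mm above the worktop. Between the grooves the plates stand free.
- front_half: Front half of the cell: bare metal plate 8 mm thick (x), 130 wide (y), 120 high (z), 0.14 to 0.28 kg, upright in one of the slots. Origin: middle of its lower edge, mid thickness; z up. Two 11 mm through holes along x at y = +-47 mm, 45 mm above the lower edge; flush sight glass at 32 mm. Faces alike: either may meet the back half. 55 mm taller than the blanks, its upper middle is free.
- blank_1: Low blank plate without holes, 8 mm (x) x 130 mm (y) x 65 mm high (z), in another slot of the rack. Origin: centre of its lower edge. Leave it.
- blank_2: Second low blank plate, same as the first, in the remaining slot. Leave it.
- stand: Fixed clamp stand: grey foot 150 x 150 x 12 mm with a rear wall (x = 41 to 55 mm, 83 mm high) on which the U-shaped back half is sprung. Origin: centre of its underside; z up; +x runs from the open front, where the dowels point, to the rear wall.
- seat (a point): Point on the back half's front face, middle of its lower edge, 20 mm above the worktop; moves with it. Unpressed it is at x = -30 mm of the stand. Axes as the stand's: +x into the back half (pressing direction), y along its width, z up. With the front half home, that plate's origin lies at x = -4 mm, y = 0, z = 0 here, its thickness along x.
- dowels (a point): Point on the back half's front face midway between its two dowels, 45 mm above the seat point; axes as the seat's. The dowels, 8 mm steel at y = +-47 mm, stick out 18 mm along -x, the last 8 mm tapering to 3 mm. The back half is a bare metal U, 14 mm thick, 130 wide, 120 high, open at the top: a 66 mm wide gap in its middle, from 5 mm above this point upward, gives a finger behind the plate room.
- back_half (a joint): How far the back half has been pushed back along the stand's +x against its springs, m: 0 not pressed, 0.015 at the stop. Force to move it: 3.6 N at the start plus 0.9 N per mm (about 10 N at the middle of its travel).
- filter_box: Small white carton 40 x 62 x 24 mm, loose, bystander. Origin: centre of its underside.
- blue_vial: Small vial with blue liquid, 34 mm wide, 58 mm high, loose, bystander. Origin: centre of its underside.
Mind the look-alikes: they are no part of the job. What is shaped like the front_half but green is not meant.

How it is judged:
On the way, in this order (a step that is already met when the one before it is completed fails the run):
1. the front half is held clear above the rack's slots, drawn straight up and upright (z of front_half in the frame of rack above 0.06 m and angle between front_half's own z axis and vertical below 0.2 rad and x of front_half in the frame of rack between -0.08 and 0.08 m and y of front_half in the frame of rack between -0.03 and 0.03 m and contact force between the fingers and front_half above 2 N), for 0.1 s.
2. the front half is on the dowels, flush with the back half (x of front_half in the frame of seat between -0.006 and -0.002 m and y of front_half in the frame of seat between -0.003 and 0.003 m and z of front_half in the frame of seat between -0.003 and 0.003 m and angle between the x axis of front_half and the x axis of seat, either way round below 0.04 rad and angle between the z axis of front_half and the z axis of seat, either way round below 0.04 rad), for 0.1 s.
At the end, for the whole second after the job is handed in: The front half is home on both dowels: faces within 2 mm of touching, within 3 mm sideways and in height, within 0.04 rad of parallel; the gripper still holds it and presses the back half 4.5 to 11.5 mm back against its springs, at rest, for the whole last second (all of step 2 and value of joint back_half between 0.0045 and 0.0115 m and contact force between the fingers and front_half above 4 N and contact force between front_half and stand above 4 N and linear speed of front_half below 0.02 m/s); the arm keeps its last pose, push and grip.
It fails at once if a blank plate was moved by more than 20 mm (distance of any of blank_1, blank_2 from where it was at the start of the episode above 0.02 m).
It fails at once if the carton or the vial was moved by more than 20 mm or tipped (distance of any of filter_box, blue_vial from where it was at the start of the episode above 0.02 m or angle between any of filter_box, blue_vial's own z axis and vertical above 0.5 rad).
It fails at once if the front half was tipped over (angle between front_half's own z axis and vertical above 0.6 rad).
It also fails if it takes over 48 s, if anything falls off the work surface, if the arm or the gripper's body presses on something with over 40 N, if the wrist force passes 120 N, or if a joint passes its speed limit or range.

## Robot

A 6-joint arm with a two-finger parallel gripper is mounted at the origin on a cart in front of the work surface, level with it; the furniture and walls round the work are solid. World frame = base frame: x ahead of the robot, y to its left, z up, the work surface at z = 0. Lengths are in m, angles in rad, forces in N, time in s.
With the tool pointing down it reaches from about 0.35 to 0.775 m from the base axis. Payload 5.5 kg.
Tool frame: the origin (TCP) lies at the very end of the fingers, on their centre line; the grasp point (between the pads) lies 19 mm behind it; z points along the fingers, y is the line along which they close (so a half turn about z gives the same grasp; the last joint's range is limited). The gripper opens to 85 mm and grips with 20 to 120 N. Pads are 22 mm wide; open, the fingers measure 114 mm over their backs; the gripper's body (76 mm by 85 mm) begins 54 mm behind the grasp point. The pads swing forward as they close: fully open they stand 13 mm farther back than shut.
Start: joints at [-1.338, 0.313, 0.046, 1.304, 0, 1.431], TCP at [0.209, -0.536, 0.208] pointing down, gripper open.
Joint ranges: [-2.76, 2.76], [-0.86, 1.69], [-1.03, 1.26], [-2.2, 2.34], [-1.47, 1.5], [-3.14, 3.14]. Speed limits (rad/s): [2.57, 2.57, 3.14, 3.14, 3.14, 3.14].

## Interface

Orientations are given as a unit quaternion [w, x, y, z].
In Python, from workcell import env, cams, ticket, spotter gives the robot as it stands.
- The arm moves only by the tool jog_arm, never from a script. Its argument "increments" is a list that holds one entry, the list of rows, each a list of 7 numbers: the shift along the tool's x, y, z in units of 0.25 m (1.0 is 0.25 m), then the turn, a rotation vector about the tool's x, y, z in units of 180 degrees (1.0 is 180 degrees), then the closure in counts, from 0 (fully open) to 255 (shut). A call has 1 to 20 rows; each row shifts and turns the commanded pose from where the row before left it, along the tool's axes as they then stand; what a row does not reach is not made up. A row lasts 1/10 s, in which the tool goes at most 50 mm and 8.59 degrees, less where a joint would pass 70% of its speed; a pose out of reach is approached as far as the arm can. A call with a number of a shift or a turn outside -1 to 1 is refused whole. A call with a gripper value outside its range is refused whole. The fingers move at their own pace and stop on an object; "force" is the grip in N (left out, the last holds). Time passes only in rows, so rows that do not move let the fingers close. It gives the time, the measured TCP pose, the force, the opening and the grip force at its end, in the units of the state.
- env.get_state(): the state, without advancing time (a new reading comes with each control period).
- cams.read_camera(name): name is "scene" or "top"; returns a dict with "pixels" (400x640x3 uint8, red, green, blue), "fx", "fy", "cx", "cy" (pixels), "k1" (the pictures are not rectified: a ray, as slopes to the right and down, at radius r is drawn at 1 + k1 r^2 times it, then the intrinsics apply), "xyz" and "attitude" of the camera in the world. Camera axes: x right, y down, z forward; pixel columns grow to the right and rows downward; lengths in m; the calibration is good to about 2 mm. A picture is of the moment at which its call begins. There is no depth.
- ticket.hand_in(): hands the job in; it is judged then, once.
Trained networks look in the newest picture that a camera, given by its name, has taken for a name from the list of things; names that differ only in an ending like _2 or _b are one class to them, and where a whole thing is asked for, a point or a joint stands for the part that bears it (a point fixed in the world has none). Each returns a list of dicts, best first, with "conf" (0 to 1); they miss things now and then, are a little off and sometimes report something else, mostly with a low value. They report only what shows in the picture. A call takes as long as a camera call. They do not tell look-alikes from the thing itself.
- spotter.find_in(target, camera): "uv" ([column, row] in pixels, amid what is visible of it).
- spotter.cut_out(target, camera): "region" (400x640 bool, what is visible of it) and "uv" ([column, row] in pixels, amid what is visible of it).
- spotter.landmark_of(target, camera): "uv" ([column, row] in pixels: a listed point, or the origin of a listed thing).
The state is a dict: "clock": time; "joint_pos": joint angles; "qvel": joint speeds; "tau": joint torques, N m; "tcp_pos": TCP position; "orientation": TCP orientation; "wrist_force": force on the tool from outside, world axes, zero at the start; "ft_torque": the same for the moment, N m; "finger_gap": finger opening in m; "grip_force": force on a finger pad.
Only numpy, scipy, OpenCV 4.12 (cv2) and the standard library are available. Lean on these libraries where they do the work, as an engineer would, in place of code of your own. Each camera call takes 0.05 s, during which the arm holds its last target. There are 200 camera calls.

## Working session

There is one attempt and no reset: what is moved stays moved. The work goes in short steps, Python scripts to look and compute and a tool call to move; the robot and the scene stay as the last step left them, time stands still between calls to the robot, and variables do not carry over. Pictures are saved under pics/ and viewed, at most 10 in all, crops included, and the job is handed in when it is done.

Besides the shell and the picture viewer there is one more tool, called after "Call:" by a JSON object that holds its "fn" and its "kwargs". jog_arm: Moves the arm, as the interface text tells. Shifts and turns lie within -1 to 1; 1 stands for 0.25 m of shift or 180 degrees of turn. Its arguments: {"type":"object","properties":{"increments":{"type":"array"},"force":{"type":"number"}},"required":["increments"]}

```bash
mkdir -p pics
cat > h.py <<'E'
import numpy as np,cv2
from scipy.spatial.transform import Rotation as R
from workcell import env,cams,ticket,spotter
def cam(n):
    c=cams.read_camera(n); return c
def quat(c):
    a=np.array(c["attitude"],float)
    return R.from_matrix(a) if a.shape==(3,3) else R.from_quat([a[1],a[2],a[3],a[0]])
def ray(c,uv):
    d=np.array([(uv[0]-c["cx"])/c["fx"],(uv[1]-c["cy"])/c["fy"]]);u=d.copy()
    for _ in range(20): u=d/(1+c["k1"]*(u@u))
    return quat(c).apply([u[0],u[1],1.])
def onz(c,uv,z):
    d=ray(c,uv);p=np.array(c["xyz"]);return p+d*(z-p[2])/d[2]
def proj(c,P):
    q=quat(c).inv().apply(np.atleast_2d(P)-np.array(c["xyz"]));s=q[:,:2]/q[:,2:]
    s=s*(1+c["k1"]*(s**2).sum(1,keepdims=True));return s*[c["fx"],c["fy"]]+[c["cx"],c["cy"]]
E
python3 - <<'E'
from h import *
print(env.get_state())
for n in ("top","scene"):
    c=cam(n);cv2.imwrite(f"pics/{n}0.png",c["pixels"][:,:,::-1]);print(n,{k:v for k,v in c.items() if k!="pixels"})
    for t in ["rack","front_half","blank_1","stand","seat","dowels","filter_box","blue_vial"]:
        print(t,[(np.round(d["uv"],1).tolist(),round(d["conf"],2)) for d in spotter.landmark_of(t,n)][:5])
E
```

```text
{'clock': 0.0, 'joint_pos': array([-1.33760361e+00,  3.14006422e-01,  4.50147778e-02,  1.30362423e+00,
       -3.00099900e-05,  1.43121592e+00]), 'qvel': array([ 0.00191959,  0.00018905,  0.00060588,  0.00220737, -0.00058489,
        0.00041859]), 'tau': array([-1.07636570e-03, -4.80626249e+01,  2.98534530e+01,  1.93396368e-02,
       -1.22056799e-04,  2.81330735e-06]), 'tcp_pos': array([ 0.2092792 , -0.53497403,  0.20672014]), 'orientation': array([-9.08072594e-04,  9.82679843e-01,  1.85309196e-01, -5.75558955e-05]), 'wrist_force': array([-0.37083479, -0.05741521, -0.12361866]), 'ft_torque': array([-0.03552318, -0.05333497,  0.02844117]), 'grip_force': 0.0, 'finger_gap': 0.08527541600372637}
top {'fx': 376.99796140240915, 'fy': 376.99796140240915, 'cx': 320.5201594646804, 'cy': 203.9783876320896, 'k1': -0.09243898050445433, 'xyz': array([ 0.44204011, -0.13830555,  1.13167701]), 'attitude': array([ 0.01832867, -0.69585905,  0.71746854, -0.02613675])}
rack [([355.7, 201.6], 0.62)]
front_half [([458.2, 234.8], 0.89), ([352.1, 186.5], 0.81), ([200.4, 193.6], 0.29)]
blank_1 [([357.3, 200
[... 188 characters left out ...]
], 0.59), ([262.6, 165.9], 0.46)]
scene {'fx': 375.157383483839, 'fy': 375.157383483839, 'cx': 320.248908163944, 'cy': 196.52014071252935, 'k1': -0.04630085386438191, 'xyz': array([-0.35400805, -0.64978924,  0.74202122]), 'attitude': array([-0.41281822,  0.75704275, -0.45071745,  0.23091376])}
rack [([351.9, 225.7], 0.76)]
front_half [([437.5, 282.4], 0.85), ([357.4, 216.2], 0.68), ([354.3, 226.8], 0.42)]
blank_1 [([347.5, 232.1], 0.88), ([354.2, 218.9], 0.74), ([242.0, 171.7], 0.62)]
stand [([242.7, 182.8], 0.88)]
seat [([238.9, 183.2], 0.61)]
dowels [([239.8, 171.1], 0.7)]
filter_box [([272.4, 205.3], 0.68), ([357.2, 216.2], 0.51)]
blue_vial [([298.0, 189.5], 0.48), ([357.9, 214.8], 0.26)]
```

View pics/top0.png

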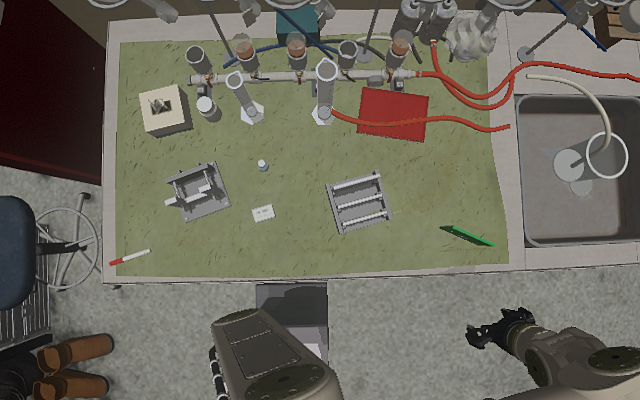

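View pics/scene0.png

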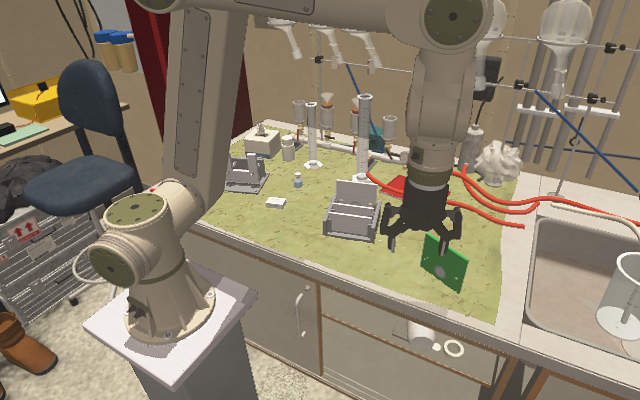

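Candidates for the front half are: the green plate (top 458,235; scene 437,282), which is excluded; the tall plate in the rack's far slot (top ~355,180; scene ~357,195); the two low plates (top ~360,200 and 365,217); and the back half on the stand (top 200,190). I choose the tall one in the rack and check it in a close crop.

Run:
```python
from h import *
t=cam("top");s=cam("scene")
def cr(c,u,v): return cv2.resize(c["pixels"][v:v+75,u:u+100,::-1],(400,300),interpolation=cv2.INTER_CUBIC)
cv2.imwrite("pics/c1.png",np.vstack([np.hstack([cr(t,308,165),cr(s,305,170)]),np.hstack([cr(t,150,155),cr(s,205,135)])]))
for n,c in(("rack",t),("stand",t)):
    m=spotter.cut_out(n,"top")
    for d in m[:1]:
        r=cv2.minAreaRect(np.argwhere(d["region"])[:,::-1].astype(np.float32));print(n,d["conf"],r,cv2.boxPoints(r).tolist(),[onz(t,p,0.0).round(3).tolist() for p in cv2.boxPoints(r)])
for uv,z in(([355,180],.13),([262.6,211],.024),([263,166],.058)):print(onz(t,uv,z))
```

```text
rack 0.68 ((357.92803955078125, 201.44305419921875), (51.238094329833984, 56.831581115722656), 73.88658142089844) [[323.518310546875, 184.71697998046875], [378.1171875, 168.9439697265625], [392.3377685546875, 218.16912841796875], [337.7388916015625, 233.942138671875]] [[0.571, -0.163, 0.0], [0.614, -0.33, 0.0], [0.464, -0.367, 0.0], [0.422, -0.201, 0.0]]
stand 0.58 ((194.2821807861328, 191.17822265625), (51.44132614135742, 60.5637092590332), 69.14553833007812) [[156.82772827148438, 177.9227752685547], [213.42376708984375, 156.3623809814453], [231.73663330078125, 204.4336700439453], [175.14059448242188, 225.9940643310547]] [[0.608, 0.347, 0.0], [0.669, 0.17, 0.0], [0.52, 0.116, 0.0], [0.46, 0.29, 0.0]]
[ 0.56648302 -0.24465879  0.13      ]
[0.4960693  0.01938951 0.024     ]
[0.6238906  0.01080137 0.058     ]
```

View pics/c1.png

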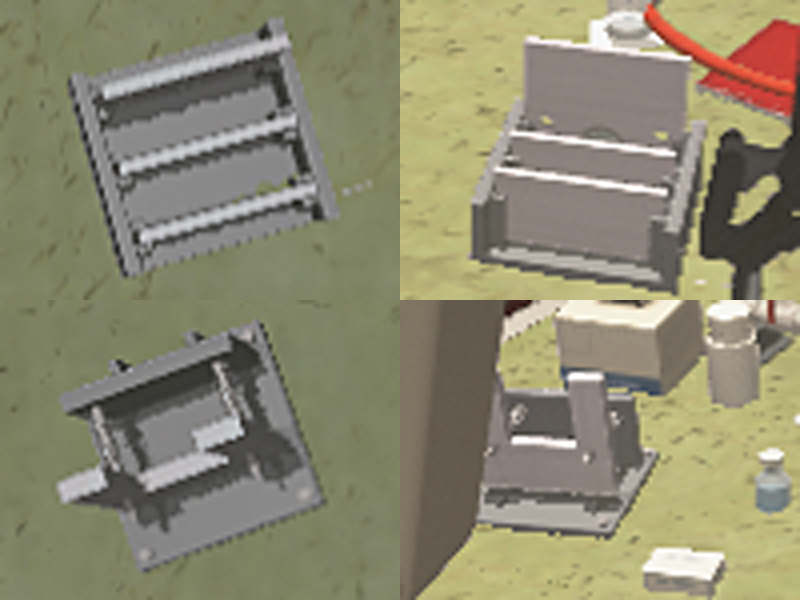

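The crop shows the tall plate with its two holes standing in the far slot (top edge from 334,187 to 380,176 in the top picture), with two low blanks before it. The U back half opens toward the robot, dowels at scene (252,175). Next I fit the poses.

```bash
cat >> h.py <<'E'
from scipy.optimize import least_squares
def place(p,L):
    L=np.atleast_2d(L);c,s=np.cos(p[2]),np.sin(p[2])
    return np.c_[p[0]+c*L[:,0]-s*L[:,1],p[1]+s*L[:,0]+c*L[:,1],L[:,2]]
def fit(p0,obs):  # obs: list of (cam, locals, pixels)
    f=lambda p:np.concatenate([(proj(c,place(p,L))-uv).ravel() for c,L,uv in obs])
    r=least_squares(f,p0,loss="soft_l1");return r.x,f(r.x).reshape(-1,2)
E
python3 - <<'E'
from h import *
t=cam("top");s=cam("scene")
C=lambda a,u,v,ox,oy:np.array(a,float)/4-[ox/4,oy/4]+[u,v]
Pt=C([[103,90],[289,43]],308,165,0,0);Ps=C([[525,40],[690,60]],305,170,400,0)
L=np.array([[0,.065,.132],[0,-.065,.132]])
for o in ([(t,L,Pt)],[(s,L,Ps)],[(t,L,Pt),(s,L,Ps)]):
    p,e=fit([.55,-.25,.25],o);print("plate",p.round(4),e.round(1).tolist())
U=np.array([[-30,65],[-16,65],[-30,33],[-16,33],[-30,-33],[-16,-33],[-30,-65],[-16,-65]])*1e-3
U=np.c_[U,np.full(8,.14)]
Up=C([[64,503],[57,487],[107,485],[102,468],[198,452],[193,435],[243,432],[240,417]],150,155,0,300)
F=np.array([[-.075,-.075,.012],[-.075,.075,.012],[.075,-.075,.012]]);Fp=C([[322,498],[143,567],[262,322]],150,155,0,300)
for o in ([(t,U,Up)],[(t,F,Fp)],[(t,U,Up),(t,F,Fp)]):
    p,e=fit([.56,.23,.36],o);print("stand",p.round(4),e.round(1).tolist())
D=place(p,[[-.048,-.047,.065],[-.048,.047,.065],[-.03,0,.02]]);print(D.round(4),proj(s,D),"seen 251.7,174.5")
q=env.get_state();print(q["tcp_pos"],R.from_quat(np.roll(q["orientation"],-1)).as_matrix().round(3))
E
```

```text
plate [ 0.5618 -0.2499  0.2193] [[-0.2, 0.0], [0.2, -0.1]]
plate [ 0.5636 -0.2516  0.2416] [[0.0, 0.0], [-0.0, -0.0]]
plate [ 0.5623 -0.2507  0.2229] [[0.1, -0.1], [0.5, -0.3], [-0.4, -0.1], [-0.5, 0.3]]
stand [0.5608 0.2103 0.3312] [[-0.1, 0.3], [0.0, -0.6], [0.2, 0.6], [-0.2, -0.1], [0.4, 0.0], [-0.1, -0.6], [0.3, 0.8], [-0.6, -0.4]]
stand [0.5648 0.2084 0.3223] [[1.1, 0.5], [-0.9, 0.5], [-0.1, -2.1]]
stand [0.5612 0.2099 0.3276] [[-0.0, 0.1], [0.1, -0.8], [0.3, 0.4], [-0.1, -0.3], [0.5, -0.1], [0.1, -0.7], [0.5, 0.7], [-0.5, -0.4], [0.7, 1.5], [-1.2, 1.8], [-0.8, -1.0]]
[[0.5308 0.15   0.065 ]
 [0.5006 0.239  0.065 ]
 [0.5328 0.2003 0.02  ]] [[250.12561503 176.12733417]
 [225.61491488 174.28721293]
 [241.25231917 183.22857688]] seen 251.7,174.5
[ 0.20944635 -0.53556532  0.20762845] [[ 0.931  0.364  0.   ]
 [ 0.364 -0.931 -0.   ]
 [-0.     0.    -1.   ]]
```

Call:
{"fn": "jog_arm", "kwargs": {"increments": [[[0.144, -0.0456, 0, 0, 0, 0, 120], [0.144, -0.0456, 0, 0, 0, 0, 120], [0.144, -0.0456, 0, 0, 0, 0, 120], [0.144, -0.0456, 0, 0, 0, 0, 120], [0.144, -0.0456, 0, 0, 0, 0, 120], [0.144, -0.0456, 0, 0, 0, 0, 120], [0.144, -0.0456, 0, 0, 0, 0, 120], [0.144, -0.0456, 0, 0, 0, 0, 120], [0.144, -0.0456, 0, 0, 0, 0, 120], [0.144, -0.0456, 0, 0, 0, 0, 120], [0.144, -0.0456, 0, 0, 0, 0, 120], [0.144, -0.0456, 0, 0, 0, 0, 120]]], "force": 60}}

```text
clock: 2.4
tcp_pos: [0.5631, -0.2496, 0.2077]
orientation: [0.0, 0.983, 0.185, 0.0]
wrist_force: [1.1, -0.3, -0.4]
finger_gap: 0.0455
grip_force: 0.0
```

Call:
{"fn": "jog_arm", "kwargs": {"increments": [[[0, 0, 0, 0, 0, -0.0412, 120], [0, 0, 0, 0, 0, -0.0412, 120], [0, 0, 0, 0, 0, -0.0412, 120], [0, 0, 0, 0, 0, -0.0412, 120], [0, 0, 0, 0, 0, -0.0412, 120], [0, 0, 0, 0, 0, -0.0412, 120], [0, 0, 0, 0, 0, -0.0412, 120], [0, 0, 0, 0, 0, -0.0412, 120], [0, 0, 0, 0, 0, -0.0412, 120], [0, 0, 0, 0, 0, -0.0412, 120], [0, 0, 0, 0, 0, -0.0412, 120], [0, 0, 0, 0, 0, 0, 120], [0, 0, 0, 0, 0, 0, 120]]]}}

```text
clock: 3.7
tcp_pos: [0.562, -0.2508, 0.2076]
orientation: [0.0, 0.624, 0.781, -0.0]
wrist_force: [0.6, -0.5, -0.7]
finger_gap: 0.0451
grip_force: 0.0
```

Call:
{"fn": "jog_arm", "kwargs": {"increments": [[[0, 0, 0.066, 0, 0, 0, 120], [0, 0, 0.066, 0, 0, 0, 120], [0, 0, 0.066, 0, 0, 0, 120], [0, 0, 0.066, 0, 0, 0, 120], [0, 0, 0.066, 0, 0, 0, 120], [0, 0, 0.066, 0, 0, 0, 120], [0, 0, 0.066, 0, 0, 0, 120], [0, 0, 0.066, 0, 0, 0, 120], [0, 0, 0, 0, 0, 0, 120]]]}}

```text
clock: 4.6
tcp_pos: [0.5602, -0.2498, 0.0731]
orientation: [-0.002, 0.624, 0.782, -0.0]
wrist_force: [-1.0, 0.5, 0.5]
finger_gap: 0.045
grip_force: 0.0
```

Run:
```python
from h import *
t=cam("top");s=cam("scene")
def cr(c,u,v): return cv2.resize(c["pixels"][v:v+100,u:u+100,::-1],(400,400),interpolation=cv2.INTER_CUBIC)
cv2.imwrite("pics/c2.png",np.hstack([cr(t,308,140),cr(s,305,135)]))
```

```text
(no output)
```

View pics/c2.png

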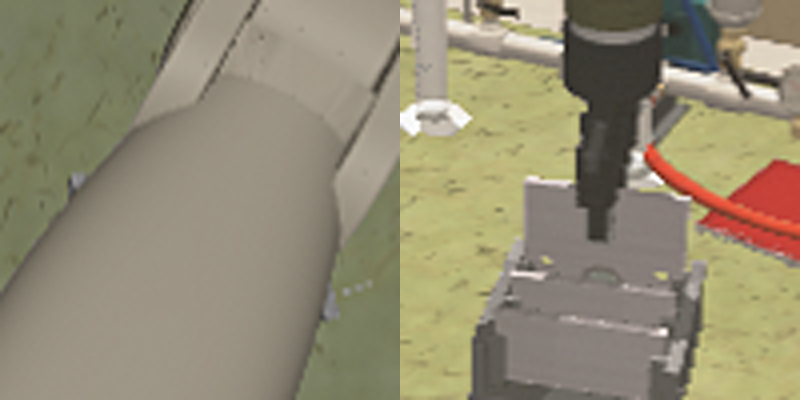

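The front finger is before the plate and centred on it (scene crop 597,240), so I close the gripper.

Call:
{"fn": "jog_arm", "kwargs": {"increments": [[[0, 0, 0, 0, 0, 0, 255], [0, 0, 0, 0, 0, 0, 255], [0, 0, 0, 0, 0, 0, 255], [0, 0, 0, 0, 0, 0, 255], [0, 0, 0, 0, 0, 0, 255], [0, 0, 0, 0, 0, 0, 255], [0, 0, 0, 0, 0, 0, 255], [0, 0, 0, 0, 0, 0, 255]]], "force": 60}}

```text
clock: 5.5
tcp_pos: [0.5633, -0.2511, 0.0768]
orientation: [0.001, 0.623, 0.782, 0.001]
wrist_force: [3.5, 1.4, 5.0]
finger_gap: 0.0075
grip_force: 59.7
```

Call:
{"fn": "jog_arm", "kwargs": {"increments": [[[0, 0, -0.02, 0, 0, 0, 255], [0, 0, -0.03, 0, 0, 0, 255], [0, 0, -0.04, 0, 0, 0, 255], [0, 0, -0.04, 0, 0, 0, 255], [0, 0, -0.04, 0, 0, 0, 255], [0, 0, -0.04, 0, 0, 0, 255], [0, 0, -0.04, 0, 0, 0, 255], [0, 0, -0.04, 0, 0, 0, 255], [0, 0, -0.04, 0, 0, 0, 255], [0, 0, -0.03, 0, 0, 0, 255], [0, 0, 0, 0, 0, 0, 255], [0, 0, 0, 0, 0, 0, 255], [0, 0, 0, 0, 0, 0, 255]]]}}

```text
clock: 6.8
tcp_pos: [0.5616, -0.2506, 0.1651]
orientation: [-0.0, 0.623, 0.782, -0.0]
wrist_force: [0.2, 0.2, -1.7]
finger_gap: 0.007
grip_force: 58.9
```

Run:
```python
from h import *
s=cam("scene")
u,v=np.clip(proj(s,[.5623,-.25,.1])[0].astype(int)-[60,60],0,None)
cv2.imwrite("pics/c3.png",cv2.resize(s["pixels"][v:v+120,u:u+120,::-1],(600,600),interpolation=cv2.INTER_CUBIC))
print(u,v); q=env.get_state();print(q["tcp_pos"],q["orientation"],q["wrist_force"])
```

```text
295 131
[ 0.5615459  -0.25059535  0.16495329] [-5.56556927e-04  6.22962851e-01  7.82251211e-01 -1.40253712e-04] [-0.30743921  0.75509967 -1.88104511]
```

View pics/c3.png

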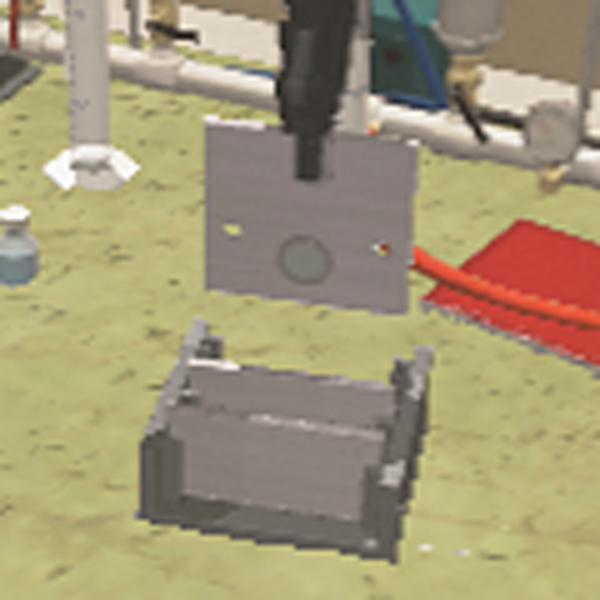

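The plate hangs upright and clear of the rack (crop corners 205,120 to 407,314), and both blanks are still in their slots. I move on to a stand-off before the dowels.

Call:
{"fn": "jog_arm", "kwargs": {"increments": [[[0.06, 0.0028, 0, 0, 0, 0, 255], [0.1, 0.005, 0, 0, 0, 0, 255], [0.126, 0.0056, 0, 0, 0, 0, 255], [0.126, 0.0056, 0, 0, 0, 0, 255], [0.126, 0.0056, 0, 0, 0, 0, 255], [0.126, 0.0056, 0, 0, 0, 0, 255], [0.126, 0.0056, 0, 0, 0, 0, 255], [0.126, 0.0056, 0, 0, 0, 0, 255], [0.126, 0.0056, 0, 0, 0, 0, 255], [0.126, 0.0056, 0, 0, 0, 0, 255], [0.126, 0.0056, 0, 0, 0, 0, 255], [0.126, 0.0056, 0, 0, 0, 0, 255], [0.126, 0.0056, 0, 0, 0, 0, 255], [0.116, 0.0052, 0, 0, 0, 0, 255], [0.07, 0.003, 0, 0, 0, 0, 255], [0.03, 0.001, 0, 0, 0, -0.0165, 255], [0, 0, 0, 0, 0, -0.0166, 255], [0, 0, 0, 0, 0, 0, 255], [0, 0, 0, 0, 0, 0, 255]]]}}

```text
clock: 8.75
tcp_pos: [0.4818, 0.1832, 0.1654]
orientation: [-0.0, 0.582, 0.813, -0.0]
wrist_force: [0.9, 0.3, -1.6]
finger_gap: 0.0074
grip_force: 58.7
```

```bash
cat > v.py <<'E'
from h import *
import sys
t=cam("top");s=cam("scene");q=env.get_state()
print(q["tcp_pos"].round(4),R.from_quat(np.roll(q["orientation"],-1)).as_matrix().round(3).tolist(),q["wrist_force"].round(1))
a=t["pixels"][135:235,140:240,::-1];b=s["pixels"][105:205,185:285,::-1]
cv2.imwrite(sys.argv[1],cv2.resize(np.hstack([a,b]),(800,400),interpolation=cv2.INTER_CUBIC))
E
python3 v.py pics/c4.png
python3 - <<'E'
from h import *
# plate in hand, from the lifted picture c3 (tool: x along plate width, origin TCP)
s=cam("scene")
T=np.array([.5616,-.2506,.1650]);th=.226
px=np.array([[205,120],[418,142],[407,314],[205,288],[232,229],[381,248],[305,260]])/5+[295,131]
L=np.array([[-4,65,120],[-4,-65,120],[-4,-65,0],[-4,65,0],[-4,47,45],[-4,-47,45],[-4,0,32]])*1e-3
def f(p,fx=None):
    M=R.from_euler("zx",[th+p[3],p[4]]).as_matrix();c,sn=np.cos(th),np.sin(th)
    o=T+[c*p[2]-sn*p[0],sn*p[2]+c*p[0],p[1]]
    return (proj(s,L@M.T+o)-px).ravel()
r=least_squares(f,[0,-.063,0,0,0]);print("y,z,x,yaw,roll",r.x.round(4),r.fun.round(1))
r=least_squares(lambda p:f([p[0],p[1],0,0,p[2]]),[0,-.063,0]);print("y,z,roll",r.x.round(4),r.fun.round(1))
E
```

```text
[0.4822 0.1829 0.1655] [[-0.323, 0.946, -0.0], [0.946, 0.323, -0.0], [-0.0, -0.0, -1.0]] [ 0.6 -0.5 -2. ]
y,z,x,yaw,roll [ 0.0001 -0.0659  0.0068  0.0013 -0.0055] [-0.2 -0.  -0.   0.2 -0.  -0.  -0.1 -0.1  0.1  0.3  0.1  0.1  0.2 -0.5]
y,z,roll [-0.0012 -0.0619 -0.0058] [-0.4 -0.2  0.1  0.1  0.1  0.1 -0.2  0.  -0.   0.3  0.2  0.2  0.1 -0.5]
```

View pics/c4.png

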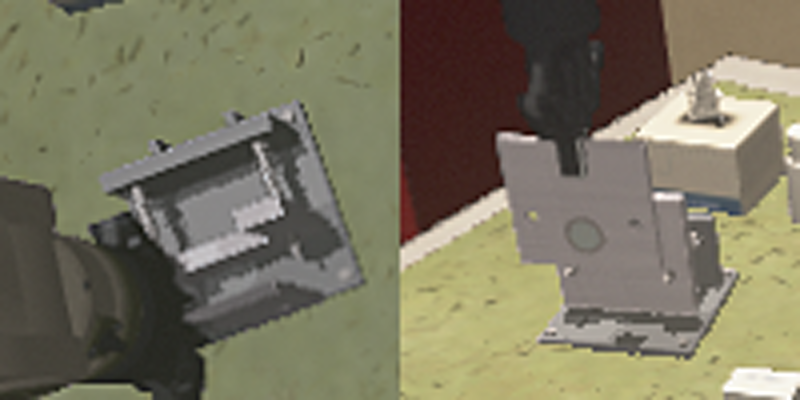

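The plate hangs before the stand. In the scene crop its holes are at (532,215) and (635,222), the dowels at (571,271) and (670,276), and the foot's front corners at (540,342) and (692,356). I fit both in the same picture.

Run:
```python
from h import *
t=cam("top");s=cam("scene")
S=lambda a:(np.array(a,float)-[400,0])/4+[185,105]
T=np.array([.4820,.1830,.1655]);th=.330
px=S([[497,132],[648,142],[660,268],[519,261],[532,215],[635,222],[586,234]])
L=np.array([[-4,65,120],[-4,-65,120],[-4,-65,0],[-4,65,0],[-4,47,45],[-4,-47,45],[-4,0,32]])*1e-3
def f(p):
    M=R.from_euler("zx",[th+p[3],p[4]]).as_matrix();c,sn=np.cos(th),np.sin(th)
    o=T+[c*p[2]-sn*p[0],sn*p[2]+c*p[0],p[1]]
    return (proj(s,L@M.T+o)-px).ravel()
r=least_squares(lambda p:f([p[0],p[1],0,0,p[2]]),[0,-.063,0]);print("plate y,z,roll",r.x.round(4),r.fun.round(1))
r=least_squares(f,[0,-.063,0,0,0]);print("plate free",r.x.round(4))
SL=np.array([[-30,-65,140],[-30,-65,20],[-75,75,12],[-75,-75,12],[75,-75,12],[-39,47,65],[-39,-47,65]])*1e-3
Sp=S([[684,195],[696,312],[541,340],[692,354],[738,270],[571,271],[670,276]])
p,e=fit([.56,.21,.33],[(s,SL,Sp)]);print("stand scene",p.round(4),e.round(1).tolist())
A=lambda a:np.array(a,float)/4+[140,135]
W=np.array([[41,75,83],[41,-75,83],[55,-75,83]])*1e-3
C=lambda a:np.array(a,float)/4-[0,75]+[150,155]
U=np.array([[-30,65],[-16,65],[-30,33],[-16,33],[-30,-33],[-16,-33],[-30,-65],[-16,-65]])*1e-3;U=np.c_[U,np.full(8,.14)]
Up=C([[64,503],[57,487],[107,485],[102,468],[198,452],[193,435],[243,432],[240,417]])
p,e=fit([.56,.21,.33],[(s,SL,Sp),(t,U,Up)]);print("both",p.round(4),e.round(1).tolist())
for n in("top","scene"):
  for k in("seat","dowels"):print(n,k,[(np.round(d["uv"],1),d["conf"]) for d in spotter.landmark_of(k,n)[:2]],proj(t if n=="top" else s,place(p,[[-.03,0,.02 if k=="seat" else .065]])))
```

```text
plate y,z,roll [-0.0022 -0.0607  0.0123] [-0.   0.3 -0.7  0.3  0.5  0.5  0.4 -0.6 -0.1 -0.1  0.1  0.1 -0.2 -0.5]
plate free [-0.0011 -0.0612  0.001   0.0358  0.0226]
stand scene [0.566  0.2086 0.3536] [[-0.5, 1.1], [0.3, 0.8], [-0.8, -0.3], [0.7, -1.1], [0.2, -0.7], [0.1, -0.0], [-0.1, 0.2]]
both [0.5619 0.2097 0.3455] [[-1.5, 1.6], [-0.7, 1.3], [-1.9, 0.1], [-0.5, -0.6], [-0.5, -0.2], [-0.9, 0.4], [-1.1, 0.7], [0.4, 0.1], [0.4, -0.7], [0.6, 0.2], [0.1, -0.4], [0.7, -0.6], [0.2, -1.2], [0.6, -0.0], [-0.5, -1.2]]
top seat [(array([263.5, 166.6]), 0.56), (array([200.9, 200. ]), 0.55)] [[202.3005035  200.21525705]]
top dowels [(array([198.6, 196.1]), 0.76)] [[197.57642391 199.06726595]]
scene seat [(array([239.6, 183.1]), 0.93)] [[241.57540031 183.16022998]]
scene dowels [(array([238.5, 172.4]), 0.91)] [[239.88703303 172.6685583 ]]
```

Call:
{"fn": "jog_arm", "kwargs": {"increments": [[[-0.004, 0, 0.04, 0, 0, -0.003, 255], [0, 0, 0.06, 0, 0, 0, 255], [0, 0, 0.06, 0, 0, 0, 255], [0, 0, 0.06, 0, 0, 0, 255], [0, 0, 0.06, 0, 0, 0, 255], [0, 0, 0.033, 0, 0, 0, 255], [0, 0, 0.02, 0, 0, 0, 255], [0, 0.03, 0, 0, 0, 0, 255], [0, 0.03, 0, 0, 0, 0, 255], [0, 0.03, 0, 0, 0, 0, 255], [0, 0, 0, 0, 0, 0, 255], [0, 0, 0, 0, 0, 0, 255], [0, 0, 0, 0, 0, 0, 255]]]}}

```text
clock: 10.5
tcp_pos: [0.5038, 0.1894, 0.0824]
orientation: [-0.0, 0.578, 0.816, -0.0]
wrist_force: [0.4, 0.2, -1.2]
finger_gap: 0.0071
grip_force: 58.9
```

Run:
```python
from h import *
s=cam("scene");q=env.get_state();print(q["tcp_pos"].round(4),q["orientation"].round(3),q["wrist_force"].round(1))
cv2.imwrite("pics/c5.png",cv2.resize(s["pixels"][130:205,205:280,::-1],(600,600),interpolation=cv2.INTER_CUBIC))
```

```text
[0.5037 0.1894 0.0823] [-0.     0.578  0.816 -0.   ] [ 0.3  0.7 -1.6]
```

View pics/c5.png

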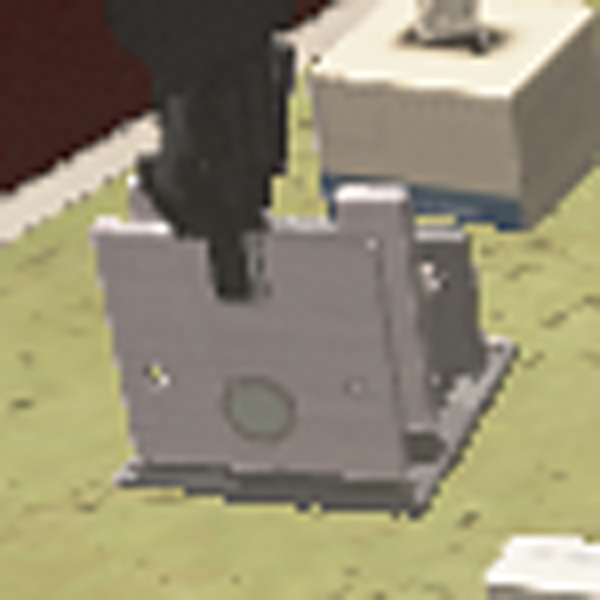

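The plate stands just before the dowels, and a dowel tip shows in the left hole (157,378). I advance slowly while watching the force.

Call:
{"fn": "jog_arm", "kwargs": {"increments": [[[0, 0.012, 0, 0, 0, 0, 255], [0, 0.012, 0, 0, 0, 0, 255], [0, 0.012, 0, 0, 0, 0, 255], [0, 0.012, 0, 0, 0, 0, 255], [0, 0.008, 0, 0, 0, 0, 255], [0, 0, 0, 0, 0, 0, 255], [0, 0, 0, 0, 0, 0, 255]]]}}

```text
clock: 11.25
tcp_pos: [0.5172, 0.1941, 0.0822]
orientation: [-0.0, 0.578, 0.816, -0.0]
wrist_force: [0.4, -0.0, -1.8]
finger_gap: 0.0071
grip_force: 58.8
```

Call:
{"fn": "jog_arm", "kwargs": {"increments": [[[0, 0.008, 0, 0, 0, 0, 255], [0, 0.008, 0, 0, 0, 0, 255], [0, 0, 0, 0, 0, 0, 255], [0, 0, 0, 0, 0, 0, 255]]]}}

```text
clock: 11.65
tcp_pos: [0.5209, 0.1952, 0.0824]
orientation: [0.0, 0.578, 0.816, -0.0]
wrist_force: [-0.4, -1.5, -0.0]
finger_gap: 0.0071
grip_force: 59.2
```

Call:
{"fn": "jog_arm", "kwargs": {"increments": [[[-0.002, 0.008, 0, 0, 0, 0, 255], [-0.002, 0.008, -0.002, 0, 0, 0, 255], [0, 0, 0, 0, 0, 0, 255], [0, 0, 0, 0, 0, 0, 255]]]}}

```text
clock: 12.05
tcp_pos: [0.5262, 0.1962, 0.0831]
orientation: [0.001, 0.578, 0.816, 0.001]
wrist_force: [0.5, -0.7, 0.4]
finger_gap: 0.0069
grip_force: 59.1
```

Call:
{"fn": "jog_arm", "kwargs": {"increments": [[[0, 0.008, 0, 0, 0, 0, 255], [0, 0.006, 0, 0, 0, 0, 255], [0, 0, 0, 0, 0, 0, 255], [0, 0, 0, 0, 0, 0, 255]]]}}

```text
clock: 12.45
tcp_pos: [0.5285, 0.197, 0.083]
orientation: [0.0, 0.578, 0.816, 0.0]
wrist_force: [-3.1, -0.3, 3.7]
finger_gap: 0.0074
grip_force: 59.7
```

Call:
{"fn": "jog_arm", "kwargs": {"increments": [[[0, 0, -0.004, 0, 0, 0, 255], [0, 0.006, 0, 0, 0, 0, 255], [0, 0.006, 0, 0, 0, 0, 255], [0, 0, 0, 0, 0, 0, 255], [0, 0, 0, 0, 0, 0, 255]]]}}

```text
clock: 12.95
tcp_pos: [0.531, 0.1979, 0.0834]
orientation: [-0.0, 0.578, 0.816, -0.0]
wrist_force: [-1.0, -0.0, -2.2]
finger_gap: 0.0069
grip_force: 58.8
```

Run:
```python
from h import *
s=cam("scene");t=cam("top");q=env.get_state();print(q["tcp_pos"].round(4),q["orientation"].round(3),q["wrist_force"].round(1),q["ft_torque"].round(2))
cv2.imwrite("pics/c6.png",np.hstack([cv2.resize(c["pixels"][v:v+67,u:u+67,::-1],(400,400),interpolation=cv2.INTER_CUBIC) for c,u,v in((s,210,135),(t,160,155))]))
```

```text
[0.531  0.1979 0.0835] [-0.     0.578  0.816 -0.   ] [ 0.1  0.4 -2.5] [-0.1   0.25 -0.08]
```

View pics/c6.png

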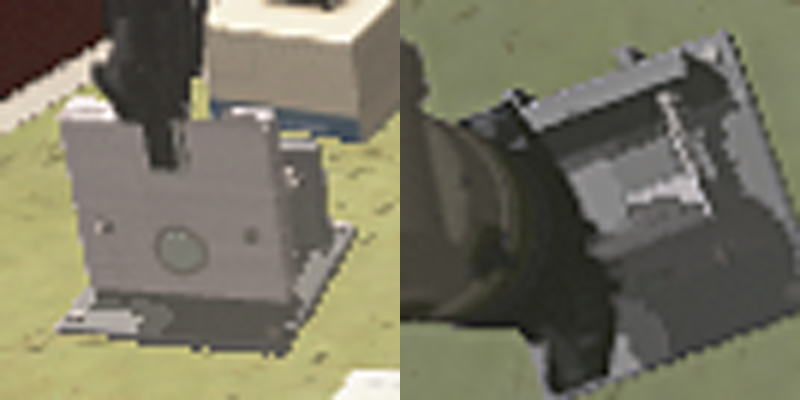

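The plate is on both dowels and close to flush, with almost no force. I press on in small steps.

Call:
{"fn": "jog_arm", "kwargs": {"increments": [[[0, 0.006, 0, 0, 0, 0, 255], [0, 0, 0, 0, 0, 0, 255], [0, 0, 0, 0, 0, 0, 255]]]}}

```text
clock: 13.35
tcp_pos: [0.5318, 0.1982, 0.0835]
orientation: [-0.0, 0.578, 0.816, -0.001]
wrist_force: [-3.0, -2.1, -1.1]
finger_gap: 0.0072
grip_force: 59.0
```

Call:
{"fn": "jog_arm", "kwargs": {"increments": [[[0, 0.006, 0, 0, 0, 0, 255], [0, 0, 0, 0, 0, 0, 255], [0, 0, 0, 0, 0, 0, 255]]]}}

```text
clock: 13.65
tcp_pos: [0.5333, 0.1987, 0.0835]
orientation: [-0.0, 0.578, 0.816, -0.001]
wrist_force: [-4.5, -1.4, -1.6]
finger_gap: 0.007
grip_force: 59.0
```

Call:
{"fn": "jog_arm", "kwargs": {"increments": [[[0, 0.006, 0, 0, 0, 0, 255], [0, 0, 0, 0, 0, 0, 255], [0, 0, 0, 0, 0, 0, 255]]]}}

```text
clock: 13.95
tcp_pos: [0.5343, 0.1991, 0.0835]
orientation: [-0.001, 0.578, 0.816, -0.001]
wrist_force: [-4.6, -2.0, -0.2]
finger_gap: 0.0071
grip_force: 59.2
```

Call:
{"fn": "jog_arm", "kwargs": {"increments": [[[0, 0.006, 0, 0, 0, 0, 255], [0, 0.006, 0, 0, 0, 0, 255], [0, 0.006, 0, 0, 0, 0, 255], [0, 0.004, 0, 0, 0, 0, 255], [0, 0, 0, 0, 0, 0, 255], [0, 0, 0, 0, 0, 0, 255], [0, 0, 0, 0, 0, 0, 255], [0, 0, 0, 0, 0, 0, 255]]]}}

```text
clock: 14.75
tcp_pos: [0.5382, 0.2005, 0.0834]
orientation: [-0.001, 0.578, 0.816, -0.002]
wrist_force: [-9.5, -3.4, 2.0]
finger_gap: 0.0073
grip_force: 59.7
```

Run:
```python
from h import *
f=[]
for i in range(8):
    t=cam("top");q=env.get_state();f.append(np.r_[q["wrist_force"]@[.9444,.3288,0],q["wrist_force"]@[-.3288,.9444,0],q["wrist_force"][2],q["ft_torque"]])
print(np.mean(f,0).round(2),q["tcp_pos"].round(4),q["tcp_pos"]@[.9444,.3288,0])
s=cam("scene")
cv2.imwrite("pics/c7.png",np.hstack([cv2.resize(c["pixels"][v:v+67,u:u+67,::-1],(400,400),interpolation=cv2.INTER_CUBIC) for c,u,v in((s,210,135),(t,160,155))]))
```

```text
[-10.32  -0.28   1.53  -0.83   1.66  -0.54] [0.5383 0.2004 0.0834] 0.5742505991681935
```

View pics/c7.png

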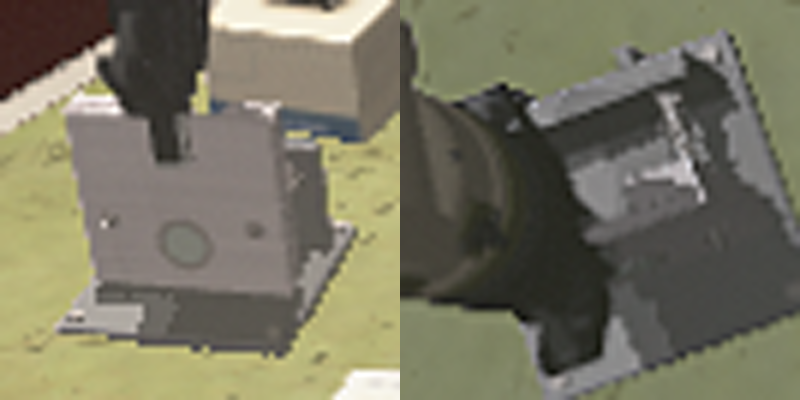

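The plate sits flush on the back half. The axial force is 10.3 N, rising about 1 N per mm over 6.8 mm since contact, which matches mid-travel.

```bash
python3 -c "
from workcell import ticket
print(ticket.hand_in())"
```

```text
the job is handed in; nothing more can be done
None
```

I drew the front half from the rack, put it on both dowels and handed the job in still gripping it; 10.3 N and 6.8 mm of travel since contact put the back half about 7 mm back, no verdict was shown, and flushness is judged from force and pictures only.

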